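Unsnap the battery cover of a handheld meter

ROBOT

A 6-joint arm with a two-finger parallel gripper is mounted at the origin on the work surface. World frame = base frame: x ahead of the robot, y to its left, z up, the work surface at z = 0. Lengths are in m, angles in degrees, forces in N, time in s.
With the tool pointing down it reaches from about 0.375 to 0.9 m from the base axis. Payload 3.1 kg.
Tool frame: the origin (TCP) lies at the very end of the fingers, on their centre line; the grasp point (between the pads) lies behind it (bot.grip_depth is the z of the grasp point in the tool frame, in m); z points along the fingers, y is the direction in which the jaws open and shut (so a half turn about z gives the same grasp; the last joint's range is limited). The gripper opens to 87 mm and grips with 3 to 60 N. Pads are 19 mm wide; open, the fingers measure 117 mm over their backs; the gripper's body (75 mm by 190 mm) begins 51 mm behind the grasp point.
Start: joints at [66.205, 30.224, 82.088, -0, 67.689, -10.227], TCP at [0.147, 0.608, 0.223] pointing down, gripper open.
Joint ranges: [-176.69, 176.69], [-43.24, 126.21], [12.49, 139.97], [-82, 262], [0, 151.66], [-163.58, 163.58]. Speed limits (degrees/s): [159.86, 159.86, 180, 180, 180, 180].

INTERFACE

Orientations are given as a 3x3 rotation matrix whose columns are the frame's x, y, z axes.
In Python, from rig import bot, vision gives the robot as it stands. The module is installed in compiled form; this text tells all that it offers.
- The arm moves only by the shell command python3 -m jog 'ROWS'. ROWS is JSON, a list of rows, each a list of 3 entries, a list of its own where there are three numbers: the shift along the tool's x, y, z in mm, then the turn, a rotation vector about the tool's x, y, z in degrees, then the closure, from 0 (fully open) to 1 (shut). In form: [[[dx, dy, dz], [wx, wy, wz], fingers], ...]. A call has 1 to 12 rows; each row is the pose to reach, as a shift and turn from the pose commanded when the call began, along the tool's axes at that moment; what a row does not reach only later rows make up. A row lasts 1/12 s, in which the tool goes at most 41.7 mm and 7.16 degrees, less where a joint would pass 70% of its speed; a pose out of reach is approached as far as the arm can. A call with a gripper value outside its range is refused whole. The fingers move at their own pace and stop on an object; the grip force is fixed at half the most. Time passes only in rows, so rows that repeat a pose let the fingers close. It gives the time, the measured TCP pose, the force and the opening at its end, in the units of the state.
- bot.read_state(): the state, without advancing time (a new reading comes with each control period).
- vision.capture(name): name is "side" or "top"; returns the picture (420x560x3 uint8, red, green, blue); there is no depth.
- vision.camera_info(name): a dict with "intrinsics" (3x3 intrinsics, pixels), "camera_from_world" (4x4, takes a point from world to camera coordinates). Camera axes: x right, y up, looking along -z (the intrinsics and any distortion apply to the point x, -y, -z); pixel columns grow to the right and rows downward; lengths in m; the calibration is good to about 2 mm. A picture is of the moment at which its call begins. camera_info takes no time and is no camera call.
- bot.hand_in(): hands the job in, once; it reports no verdict.
The state is a dict: "time_s": time; "joint_positions": joint angles; "qvel": joint speeds; "tau": joint torques, N m; "position": TCP position; "tcp_rot": TCP orientation; "force": force on the tool from outside, world axes, zero at the start; "moment": the same for the moment, N m; "opening": opening from 0.0 (shut) to 1.0 (fully open).
Only numpy, scipy, OpenCV 4.12 (cv2) and the standard library are available. Lean on these libraries where they do the work, as an engineer would, in place of code of your own. Each camera call takes 0.05 s, during which the arm holds its last target. There are 200 camera calls.

TASK

A handheld meter lies face down in its service cradle. Press its snap tab in so that the battery cover is released, then push the cover by its rib out of its seat along the rails, all the way onto the cradle's landing shelf, so that the battery bay is fully open; finish with the tab let go and your hand clear. Do it all with the fingertips: do not pick the cover up, and leave everything else on the bench where it is.

Things in the scene. Friction and masses are not known exactly. Their poses are not given: they have to be found in the camera images.
- cradle: Fixed aluminium cradle, 248 x 116 mm, with a black handheld meter (150 x 94 mm) face down in it. Origin on the bench under it; z up, x = the way the cover slides, y across. Along x in mm: tab -98 to -26, battery bay -40 to 30, landing shelf 35 to 118. Two unbroken rails from -40 to 118, tops 45 mm up, carry the cover between guide walls 60 mm apart and 53 mm high.
- seat (a point): Point of the cradle, 45 mm above the bench (x = -5 mm in its frame), where the cover's origin lies when the cover is in its seat over the battery bay. Two small lips on the guide walls (28 mm long from the bay's rear, reaching 5.5 mm inward, tops 55.5 mm above the bench) hold the cover's rear edges down there.
- landing (a point): Point of the cradle on the landing shelf, level with the seat, 80 mm from it along +x: the cover's origin should end about here. The cover is wholly on the shelf from 9 mm short of it and meets the end stop 8 mm past it. The cover slides with plain friction (under 2 N) and stays where it is left.
- stop (a point): Top middle of the inner face of the end stop, the wall closing the landing shelf: 72 mm wide, 8 mm thick, 53 mm high above the bench.
- cover: Flat grey plastic battery cover, 70 (x) x 56 (y) x 5 mm, about 60 g, loose on the rails. Origin: centre of its underside, axes as the cradle's. On top: a catch strip 26 mm wide, 5 mm high at x = -29 to -25 mm (the tab's tooth hooks in front of it) and the push rib. Once the tab is pressed, a spring behind the cover (3 N) moves it 12 mm forward; the tab, let go, then drops behind the catch.
- cover_rib (a point): Middle of the top rear edge of the cover's push rib, an upright cross rib 40 mm long (y), 6 mm thick, 10 mm high. Push on its rear (-x) face, which runs down from this point to the cover's top 10 mm below. The cover is bare for 45 mm behind it. The point is at x = 21 mm, z = 15 mm in the cover's frame.
- tab (a joint): Angle of the snap tab, a grey spring rocker: 0 at rest (its tooth locks the cover), grows as the thumb bar is pressed down, free of the catch from about 0.17, stop at 0.30 rad. It springs back when let go. Pressing takes 3 to 7 N.
- tab_bar (a point): Middle of the top of the tab's thumb bar: a round bar 30 mm long (across, y), 10 mm thick, 68 mm above the bench at rest, 7 mm above the rocker's plate. Press it straight down: 10 mm to the stop, 9 mm is ample (it also shifts 2 mm to -x). The rocker's hinge is 34 mm ahead of it (+x), the tooth end 64 mm ahead, 63 mm above the bench, and rises 9 mm.
- cell: Bystander: upright steel cell, 26 mm across, 50 mm high, beside the cradle. Origin at its foot.
- bit_case: Bystander: flat black case, 62 x 40 x 20 mm, beside the cradle. Origin under its centre.
- tweezers: Bystander: steel tweezers, 110 mm long, lying beside the cradle. Origin under the middle.
- bottle: Bystander: amber bottle, 40 mm across, 85 mm high. Origin at its foot.
- jar: Bystander: white jar, 52 mm across, 50 mm high. Origin at its foot.
- tray: Bystander: yellow open tray, 100 x 70 x 30 mm. Origin under its centre.
- screwdriver: Bystander: screwdriver, 150 mm long, lying. Origin under its middle.
Mind the look-alikes: they are no part of the job. Leave any brown, purple or turquoise look-alike of the cover alone.

How it is judged (in metres and radians):
On the way, in this order (a step that is already met when the one before it is completed fails the run):
1. the snap tab is pressed in, clear of the catch (value of joint tab above 0.19 rad), for 0.1 s.
2. the cover has been slid out of its seat, wholly onto the landing shelf (x of cover in the frame of cradle above 0.066 m), for 0.2 s.
At the end, for the whole second after the job is handed in: The cover lies flat and still on the landing shelf between the guides, wholly clear of its seat (its centre 66 to 86 mm ahead of the cradle's origin, within 6 mm of the middle, underside 42 to 48 mm above the bench, tilt under 0.06 rad), and the tab has sprung back (under 0.06 rad) (x of cover in the frame of cradle between 0.066 and 0.086 m and y of cover in the frame of cradle between -0.006 and 0.006 m and height (world z) of cover between 0.042 and 0.048 m and angle between cover's own z axis and vertical below 0.06 rad and linear speed of cover below 0.01 m/s and value of joint tab below 0.06 rad); the robot touches nothing.
It fails at once if the cover is lifted (its underside more than 15 mm above the rails) (height (world z) of cover above 0.06 m).
It fails at once if another thing on the bench is moved by more than 30 mm (distance of any of cell, bit_case, tweezers, bottle, jar, tray, screwdriver from where it was at the start of the episode above 0.03 m).
It also fails if it takes over 38 s, if anything falls off the work surface, if the arm or the gripper's body presses on something with over 40 N, if the wrist force passes 120 N, or if a joint passes its speed limit or range.

## Working session

There is one attempt and no reset: what is moved stays moved. The work goes in short steps, Python scripts to look and compute and a shell command to move; the robot and the scene stay as the last step left them, time stands still between calls to the robot, and variables do not carry over. Pictures are saved under pics/ and viewed, about 8 in all and at most 12, crops included, and the job is handed in when it is done.

```bash
mkdir -p pics; python3 - <<'E'
from rig import bot,vision
import cv2,numpy as np
s=bot.read_state();print(s['time_s'],s['position'],np.round(s['tcp_rot'],3).tolist(),s['force'],bot.grip_depth)
for n in('top','side'):
    i=vision.capture(n);cv2.imwrite(f'pics/{n}0.png',i[:,:,::-1]);c=vision.camera_info(n);print(n,{k:np.round(v,4).tolist() if not isinstance(v,str) else v for k,v in c.items()})
E
```

```text
0.0 [0.14628609 0.60688828 0.22159308] [[-0.972, 0.235, -0.001], [0.235, 0.972, -0.002], [0.0, -0.002, -1.0]] [-0.29494003 -0.64521944 -0.13900775] -0.0187
top {'intrinsics': [[379.9795, 0.0, 277.5935], [0.0, 379.9795, 209.5885], [0.0, 0.0, 1.0]], 'camera_from_world': [[-0.0263, -0.9989, -0.0388, 0.0454], [0.9847, -0.0326, 0.1709, -0.5876], [-0.172, -0.0337, 0.9845, -0.9577], [0.0, 0.0, 0.0, 1.0]]}
side {'intrinsics': [[407.9666, 0.0, 276.5973], [0.0, 407.9666, 205.6016], [0.0, 0.0, 1.0]], 'camera_from_world': [[-0.9231, -0.3846, 0.0042, 0.5128], [0.2981, -0.7087, 0.6394, -0.2086], [-0.2429, 0.5915, 0.7689, -0.8377], [0.0, 0.0, 0.0, 1.0]]}
```

View pics/top0.png

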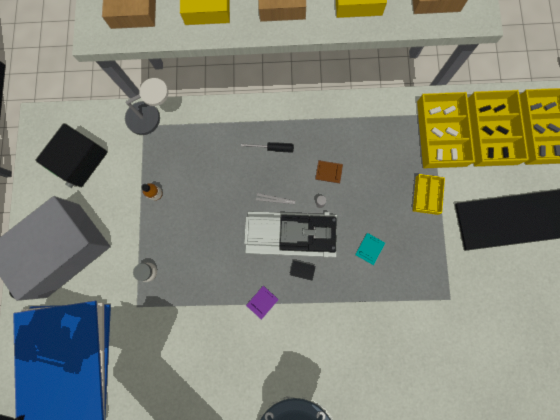

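View pics/side0.png

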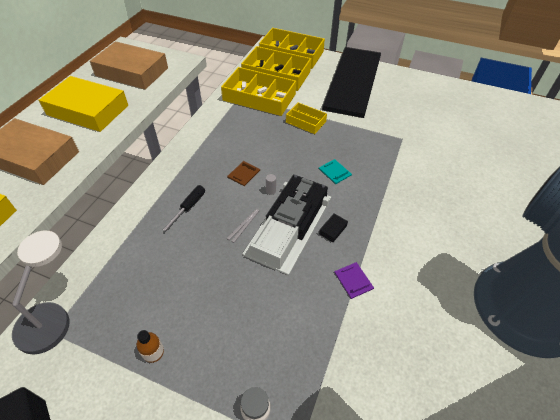

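The cradle is at top (291,233) with the white landing shelf at its left end, so the cover slides left in the image, which is world +y. Candidates for the cover:
- grey plate inside the cradle: top (298,232), side (292,210)
- brown: top (329,172)
- turquoise: top (370,248)
- purple: top (262,303)

I choose the grey one and will check it in a close crop.

```bash
python3 - <<'E'
import cv2
a=cv2.imread('pics/top0.png')[200:270,235:350];b=cv2.imread('pics/side0.png')[165:280,235:350]
a=cv2.resize(a,None,fx=6.9,fy=6.9,interpolation=cv2.INTER_CUBIC);cv2.imwrite('pics/topc.png',a)
cv2.imwrite('pics/sidec.png',cv2.resize(b,None,fx=5.2,fy=5.2,interpolation=cv2.INTER_CUBIC))
E
```

```text
(no output)
```

View pics/topc.png

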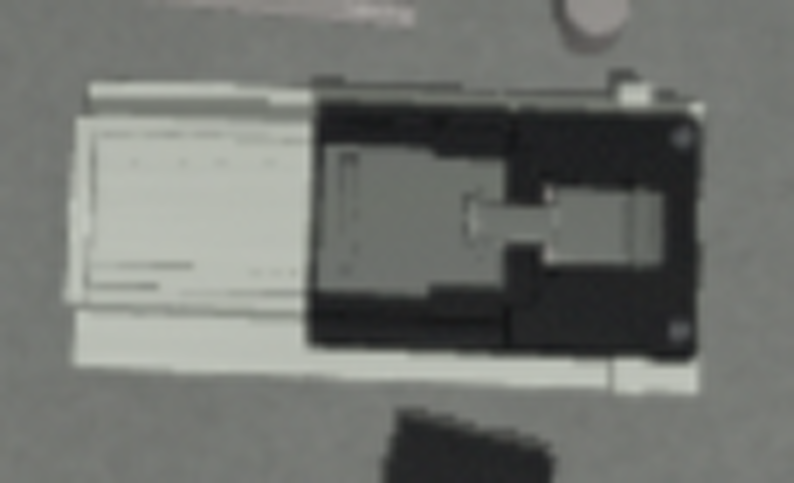

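View pics/sidec.png

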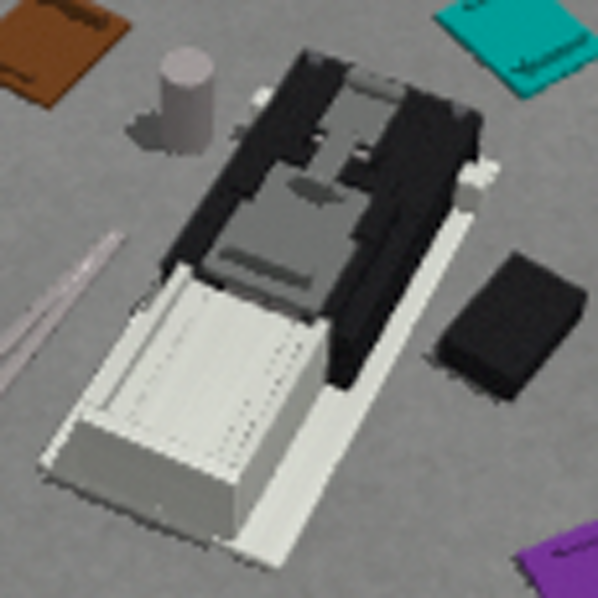

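The crops confirm the choice. The grey cover sits in the black meter, with its rib at topc (350,213) and the tab tooth over its catch at (475,217). The thumb bar is at (645,228) and the end stop at (85,210). I'll fit the cradle pose from known points in both views.

```bash
cat > h.py <<'E'
import numpy as np
from rig import bot,vision
from scipy.optimize import least_squares
C={n:vision.camera_info(n) for n in('top','side')}
def proj(n,P):
    c=C[n];q=(np.array(c['camera_from_world'])@np.c_[P,np.ones(len(P))].T)[:3]
    k=np.array(c['intrinsics'])@(q*np.array([[1],[-1],[-1]]));return (k[:2]/k[2]).T
def w(p,L):
    x,y,a=p;L=np.atleast_2d(L)/1000.;c,s=np.cos(a),np.sin(a)
    return np.c_[x+c*L[:,0]-s*L[:,1],y+s*L[:,0]+c*L[:,1],L[:,2]]
E
python3 - <<'E'
from h import *
# cradle coords mm ; crop px. cradle +x = image left, +y = image down in top?  (x->world +y, y->world -x = image down)
T=[((126,-36,53),(80,117)),((126,36,53),(68,300)),((19,-20,60),(350,153)),((19,20,60),(350,273)),((-90,-15,68),(645,190)),((-90,15,68),(645,267)),((-26,-1,63),(468,217)),((30,0,50),(320,218))]
S=[((126,-36,53),(85,410)),((126,36,53),(240,470)),((22,-20,60),(228,245)),((22,20,60),(315,282)),((-90,0,70),(376,80))]
T=[(a,((b[0]+.5)/6.9-.5+235,(b[1]+.5)/6.9-.5+200)) for a,b in T]
S=[(a,((b[0]+.5)/5.2-.5+235,(b[1]+.5)/5.2-.5+165)) for a,b in S]
def f(p,D,n): return proj(n,w(p,[d[0] for d in D]))-np.array([d[1] for d in D])
for nm,g in (('top',lambda p:f(p,T,'top').ravel()),('side',lambda p:f(p,S,'side').ravel()),('both',lambda p:np.r_[f(p,T,'top'),f(p,S,'side')].ravel())):
    r=least_squares(g,[.52,0,1.57],x_scale=[.1,.1,1],loss='soft_l1');print(nm,r.x,np.degrees(r.x[2]));print(np.round(g(r.x).reshape(-1,2),1).tolist())
p=r.x;np.save('p.npy',p)
print(w(p,[(-90,0,68),(16,0,60),(96,0,60),(118,0,53)]).round(4))
E
```

```text
top [ 0.52850797 -0.0104227   1.49694673] 85.76872993934545
[[-0.3, -0.4], [-0.3, 0.2], [0.5, 1.6], [-0.1, -0.5], [-0.1, -0.5], [-0.4, -0.0], [0.4, 0.2], [0.4, 0.1]]
side [ 0.52554626 -0.01276363  1.50046447] 85.97028147619145
[[-0.5, 1.0], [-0.1, 2.4], [0.4, -0.5], [-0.2, -1.3], [0.5, -1.1]]
both [ 0.52713269 -0.01114264  1.50062935] 85.9797281420675
[[-0.1, 0.2], [0.0, 0.9], [0.8, 2.2], [0.2, 0.1], [0.2, -0.1], [-0.1, 0.4], [0.7, 0.7], [0.7, 0.6], [-1.5, 1.4], [-1.1, 2.8], [-0.5, -0.2], [-1.1, -1.0], [-0.4, -0.9]]
[[ 0.5208 -0.1009  0.068 ]
 [ 0.5283  0.0048  0.06  ]
 [ 0.5339  0.0846  0.06  ]
 [ 0.5354  0.1066  0.053 ]]
```

```bash
cat >> h.py <<'E'
def go(L):
    p=np.load('p.npy');s=bot.read_state();R=np.array(s['tcp_rot']);d=w(p,L)[0]-s['position']
    yaw=np.degrees(p[2]-np.arctan2(R[1,1],R[0,1]))
    print('t',round(s['time_s'],2),'shift',np.round(R.T@d*1000,1),'turn wz',round(-yaw,2),'F',np.round(s['force'],1),'open',round(s['opening'],2))
def here():
    p=np.load('p.npy');s=bot.read_state();d=np.array(s['position'])-[p[0],p[1],0];c,a=np.cos(p[2]),np.sin(p[2])
    print('cradle xyz mm',np.round([(c*d[0]+a*d[1])*1e3,(-a*d[0]+c*d[1])*1e3,d[2]*1e3],1))
E
python3 -c "
from h import *
go((-87,0,120));here()"
```

```text
t 0.1 shift [-529.7 -597.1  102.6] turn wz -9.55 F [-0.7  0.6  0.6] open 1.0
cradle xyz mm [589.9 423.2 221.7]
```

```bash
R='[-530,-597,50],[0,0,-9.55],1'; python3 -m jog '[[[-530,-597,50],[0,0,-9.55],1],[[-530,-597,50],[0,0,-9.55],1],[[-530,-597,50],[0,0,-9.55],1],[[-530,-597,50],[0,0,-9.55],1],[[-530,-597,50],[0,0,-9.55],1],[[-530,-597,50],[0,0,-9.55],1],[[-530,-597,50],[0,0,-9.55],1],[[-530,-597,50],[0,0,-9.55],1],[[-530,-597,50],[0,0,-9.55],1],[[-530,-597,50],[0,0,-9.55],1],[[-530,-597,50],[0,0,-9.55],1],[[-530,-597,50],[0,0,-9.55],1]]'; python3 -c "
from h import *
go((-87,0,120));here()"
```

```text
time_s: 1.1
position: [0.3814, 0.1652, 0.1912]
tcp_rot: [[-0.998, 0.07, -0.0], [0.07, 0.998, 0.0], [0.0, 0.0, -1.0]]
force: [1.5, 0.3, 0.8]
opening: 0.169
t 1.1 shift [-157.7 -252.7   71.1] turn wz 0.01 F [1.5 0.3 0.8] open 0.17
cradle xyz mm [165.7 157.7 191.2]
```

```bash
python3 -m jog '[[[-158,-253,71],[0,0,0],1],[[-158,-253,71],[0,0,0],1],[[-158,-253,71],[0,0,0],1],[[-158,-253,71],[0,0,0],1],[[-158,-253,71],[0,0,0],1],[[-158,-253,71],[0,0,0],1],[[-158,-253,71],[0,0,0],1],[[-158,-253,71],[0,0,0],1],[[-158,-253,71],[0,0,0],1],[[-158,-253,71],[0,0,0],1]]'; python3 - <<'E'
from h import *
import cv2
go((-87,0,76));here()
a=vision.capture('top')[190:280,230:370,::-1];b=vision.capture('side')[120:280,230:350,::-1]
a=cv2.resize(a,None,fx=3,fy=3,interpolation=cv2.INTER_CUBIC);b=cv2.resize(b,None,fx=3,fy=3,interpolation=cv2.INTER_CUBIC)
o=np.zeros((480,780,3),np.uint8);o[:270,:420]=a;o[:,420:]=b;cv2.imwrite('pics/1.png',o)
E
```

```text
time_s: 1.93
position: [0.5202, -0.0965, 0.1196]
tcp_rot: [[-0.997, 0.072, -0.002], [0.072, 0.997, 0.001], [0.002, 0.001, -1.0]]
force: [-0.3, 0.2, 0.1]
opening: 0.007
t 1.93 shift [-1.1 -1.5 43.6] turn wz -0.11 F [-0.3  0.2  0.1] open 0.01
cradle xyz mm [-85.6   0.9 119.6]
```

View pics/1.png

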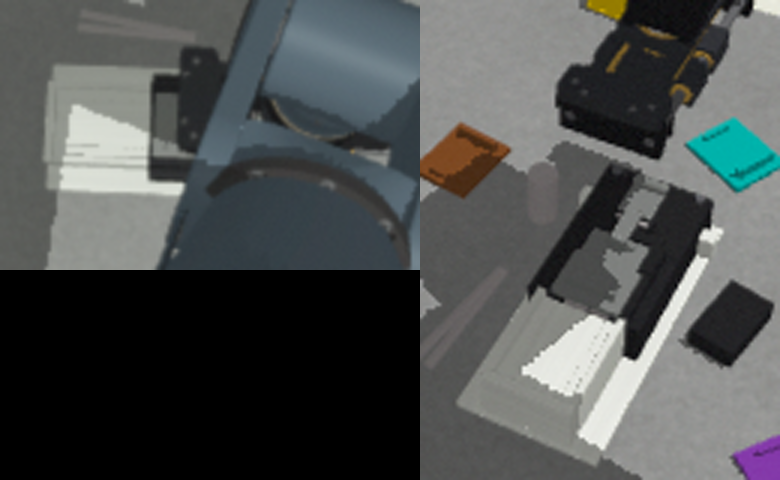

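The top view is blocked by the arm. In the side view the body's front end is at (615,130), with the bar at (655,185) just below and behind it. The shut fingers are hidden behind the body, which agrees with the projected TCP at about (652,136). Next I approach and press.

```bash
python3 -m jog '[[[-1,-1.5,20],[0,0,0],1],[[-1,-1.5,38],[0,0,0],1],[[-1,-1.5,46],[0,0,0],1],[[-1,-1.5,49],[0,0,0],1],[[-1,-1.5,52],[0,0,0],1],[[-1,-1.5,54],[0,0,0],1],[[-1,-1.5,56],[0,0,0],1],[[-1,-1.5,56],[0,0,0],1]]'; python3 -c "
from h import *
go((-87,0,58.8));here()"
```

```text
time_s: 2.7
position: [0.5215, -0.098, 0.0648]
tcp_rot: [[-0.998, 0.07, -0.0], [0.07, 0.998, -0.0], [0.0, -0.0, -1.0]]
force: [-2.0, -0.9, 3.6]
opening: 0.004
t 2.7 shift [0.5 0.  6. ] turn wz 0.02 F [-2.  -0.9  3.6] open 0.0
cradle xyz mm [-87.   -0.5  64.8]
```

```bash
python3 -m jog '[[[0,0,2],[0,0,0],1],[[0,0,4],[0,0,0],1],[[0,0,6],[0,0,0],1],[[0,0,6.5],[0,0,0],1],[[0,0,6.5],[0,0,0],1],[[0,0,6.5],[0,0,0],1],[[0,0,6.5],[0,0,0],1],[[0,0,6.5],[0,0,0],1]]'; python3 - <<'E'
from h import *
import cv2
here();go((5,0,90))
b=vision.capture('side')[140:280,230:370,::-1]
cv2.imwrite('pics/2.png',cv2.resize(b,None,fx=4,fy=4,interpolation=cv2.INTER_CUBIC))
E
```

```text
time_s: 3.37
position: [0.5225, -0.0982, 0.0579]
tcp_rot: [[-0.998, 0.07, 0.001], [0.07, 0.998, -0.001], [-0.001, -0.0, -1.0]]
force: [0.6, -1.8, 2.4]
opening: 0.006
cradle xyz mm [-87.2  -1.5  57.9]
t 3.37 shift [  1.5  92.2 -32.1] turn wz -0.0 F [ 0.6 -1.8  2.4] open 0.01
```

View pics/2.png

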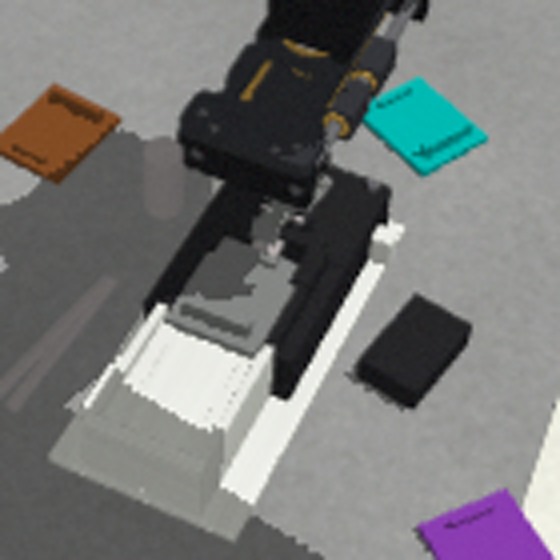

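The cover has sprung forward: the rib's front edge moved about 5.7 px (~12 mm) and the plate now overlaps the shelf edge at (240,345). Next I let the tab go and move behind the rib.

```bash
python3 -m jog '[[[0,0,-6],[0,0,0],1],[[0,0,-15],[0,0,0],1],[[0,0,-32],[0,0,0],1],[[1,30,-32],[0,0,0],1],[[1,62,-32],[0,0,0],1],[[1.5,92,-32],[0,0,0],1],[[1.5,92,-32],[0,0,0],1],[[1.5,92,-32],[0,0,0],1]]'; python3 - <<'E'
from h import *
import cv2
here();go((5,0,54))
b=vision.capture('side')[140:280,230:370,::-1]
cv2.imwrite('pics/3.png',cv2.resize(b,None,fx=4,fy=4,interpolation=cv2.INTER_CUBIC))
E
```

```text
time_s: 4.08
position: [0.5261, -0.0042, 0.0902]
tcp_rot: [[-0.998, 0.067, -0.001], [0.067, 0.998, 0.0], [0.001, 0.0, -1.0]]
force: [0.1, -0.3, -0.1]
opening: 0.006
cradle xyz mm [ 6.8  1.5 90.2]
t 4.08 shift [-1.5 -1.8 36.2] turn wz 0.2 F [ 0.1 -0.3 -0.1] open 0.01
```

View pics/3.png

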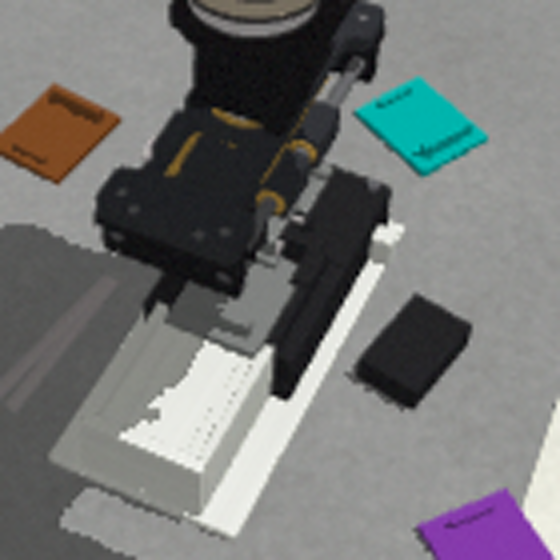

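The cover stays forward, with its front edge on the shelf at about (240,345). I descend behind the rib and check for contact.

```bash
python3 -m jog '[[[-1.5,-2,0],[0,0,0],1],[[-1.5,-2,12],[0,0,0],1],[[-1.5,-2,22],[0,0,0],1],[[-1.5,-2,28],[0,0,0],1],[[-1.5,-2,32],[0,0,0],1],[[-1.5,-2,35],[0,0,0],1],[[-1.5,-2,36],[0,0,0],1],[[-1.5,-2,36],[0,0,0],1]]'; python3 -c "
from h import *
here();go((82,0,54))"
```

```text
time_s: 4.8
position: [0.5281, -0.0083, 0.0535]
tcp_rot: [[-0.998, 0.07, -0.001], [0.07, 0.998, 0.0], [0.001, 0.0, -1.0]]
force: [0.1, -0.5, -0.0]
opening: 0.002
cradle xyz mm [ 2.9 -0.7 53.5]
t 4.8 shift [ 0.7 79.1 -0.5] turn wz -0.01 F [ 0.1 -0.5 -0. ] open 0.0
```

```bash
python3 -m jog '[[[0.5,5,0],[0,0,0],1],[[0.5,10,0],[0,0,0],1],[[0.5,15,0],[0,0,0],1],[[0.5,20,0],[0,0,0],1],[[0.5,26,0],[0,0,0],1],[[0.5,32,0],[0,0,0],1],[[0.5,38,0],[0,0,0],1],[[0.5,44,0],[0,0,0],1],[[0.5,50,0],[0,0,0],1],[[0.5,56,0],[0,0,0],1],[[0.5,61,0],[0,0,0],1],[[0.5,65,0],[0,0,0],1]]'; python3 - <<'E'
from h import *
import cv2
here();go((82,0,54))
o=np.zeros((560,760,3),np.uint8)
b=vision.capture('side')[140:280,220:320,::-1];a=vision.capture('top')[200:270,230:320,::-1]
o[:,:400]=cv2.resize(b,None,fx=4,fy=4,interpolation=cv2.INTER_CUBIC);o[:280,400:]=cv2.resize(a,None,fx=4,fy=4,interpolation=cv2.INTER_CUBIC)
cv2.imwrite('pics/4.png',o)
E
```

```text
time_s: 5.8
position: [0.5322, 0.0574, 0.0538]
tcp_rot: [[-0.998, 0.07, -0.0], [0.07, 0.998, -0.0], [0.0, -0.0, -1.0]]
force: [-0.2, -1.6, 0.5]
opening: 0.002
cradle xyz mm [68.7 -0.3 53.8]
t 5.8 shift [ 0.3 13.3 -0.2] turn wz 0.03 F [-0.2 -1.6  0.5] open 0.0
```

View pics/4.png

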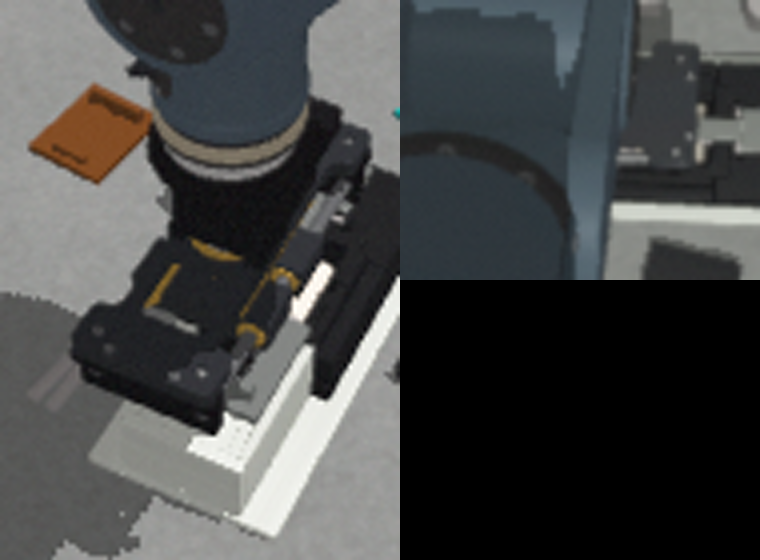

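The cover is following the fingers: its near-right front corner is at 4.png (258,420) on the shelf. I compute its position from that pixel.

```bash
python3 -c "
from h import *
p=np.load('p.npy')
for x in (55,60,65,70): print(x,((proj('side',w(p,[(x+35,28,50),(x-35,28,50)]))-[220,140])*4).round().tolist())
print(((proj('side',w(p,[(126,36,53)]))-[220,140])*4).round())"
```

```text
55 [[255.0, 417.0], [310.0, 325.0]]
60 [[251.0, 424.0], [306.0, 331.0]]
65 [[247.0, 431.0], [302.0, 338.0]]
70 [[243.0, 438.0], [299.0, 344.0]]
[[239. 471.]]
```

```bash
python3 -m jog '[[[0.3,4,0],[0,0,0],1],[[0.3,8,0],[0,0,0],1],[[0.3,11,0],[0,0,0],1],[[0.3,14,0],[0,0,0],1],[[0.3,16,0],[0,0,0],1],[[0.3,16,0],[0,0,0],1]]'; python3 - <<'E'
from h import *
import cv2
here()
b=vision.capture('side')[180:280,230:330,::-1]
cv2.imwrite('pics/5.png',cv2.resize(b,None,fx=6,fy=6,interpolation=cv2.INTER_CUBIC))
p=np.load('p.npy')
for x in (65,70,75,80): print(x,((proj('side',w(p,[(x+35,28,50),(x-35,28,50)]))-[230,180])*6).round().tolist())
E
```

```text
time_s: 6.4
position: [0.533, 0.0731, 0.0538]
tcp_rot: [[-0.998, 0.07, -0.0], [0.07, 0.998, 0.0], [0.0, 0.0, -1.0]]
force: [0.4, -0.3, -0.1]
opening: 0.01
cradle xyz mm [84.5  0.  53.8]
65 [[310.0, 407.0], [394.0, 266.0]]
70 [[304.0, 417.0], [388.0, 276.0]]
75 [[298.0, 428.0], [382.0, 286.0]]
80 [[292.0, 439.0], [376.0, 295.0]]
```

View pics/5.png

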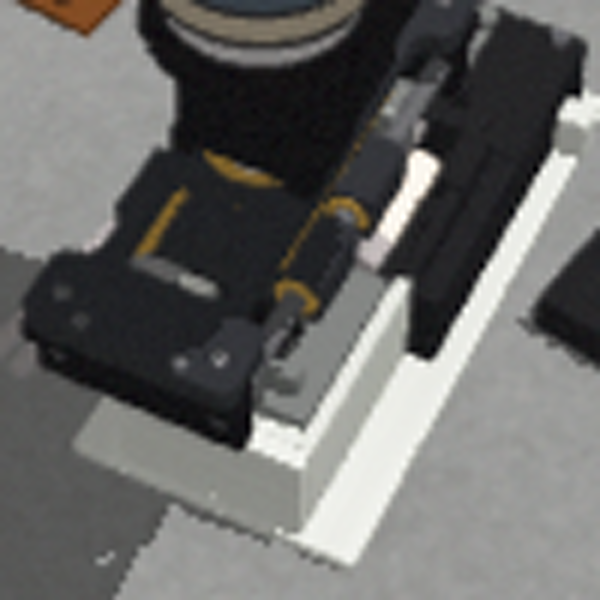

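The cover's front-right corner is at (302,430) and its rear corner at (385,280), which puts its origin at x ≈ 72–75 mm. I push 3 mm further toward the middle of the window, then back off and lift clear.

```bash
python3 -m jog '[[[0,1.5,0],[0,0,0],1],[[0,3,0],[0,0,0],1],[[0,3,0],[0,0,0],1],[[0,-3,0],[0,0,0],1],[[0,-8,0],[0,0,0],1],[[0,-8,-20],[0,0,0],1],[[0,-8,-60],[0,0,0],1],[[0,-8,-100],[0,0,0],1],[[60,0,-120],[0,0,0],1],[[100,40,-120],[0,0,0],1],[[120,80,-120],[0,0,0],1],[[120,120,-120],[0,0,0],1]]' && python3 -m jog '[[[20,40,0],[0,0,0],1],[[40,80,0],[0,0,0],1],[[60,120,0],[0,0,0],1],[[80,160,0],[0,0,0],1],[[80,200,0],[0,0,0],1],[[80,240,0],[0,0,0],1],[[80,280,0],[0,0,0],1],[[80,280,0],[0,0,0],1],[[80,280,0],[0,0,0],1],[[80,280,0],[0,0,0],1]]'; python3 - <<'E'
from h import *
import cv2
o=np.zeros((600,780,3),np.uint8)
for k,(n,r,c) in enumerate((('side',170,230),('top',185,230))):
    i=vision.capture(n)[:,:,::-1];cv2.imwrite(f'pics/e_{n}.png',i)
    o[:,k*390:k*390+390]=cv2.resize(i[r:r+120,c:c+78],None,fx=5,fy=5,interpolation=cv2.INTER_CUBIC)
cv2.imwrite('pics/6.png',o)
p=np.load('p.npy')
for x in (70,75,80):print(x,((proj('side',w(p,[(x+35,28,50),(x-35,28,50)]))-[230,170])*5).round().tolist(),((proj('top',w(p,[(x+24,-20,60),(x+24,20,60),(x-35,0,50),(x-27,0,55)]))-[230,185])*5+[390,0]).round().tolist())
E
```

```text
time_s: 7.45
position: [0.424, 0.1727, 0.1737]
tcp_rot: [[-0.997, 0.074, -0.004], [0.074, 0.997, -0.001], [0.004, -0.001, -1.0]]
force: [-0.4, -1.2, -0.2]
opening: 0.004
time_s: 8.28
position: [0.3676, 0.4576, 0.1727]
tcp_rot: [[-0.998, 0.069, -0.001], [0.069, 0.998, -0.002], [0.001, -0.002, -1.0]]
force: [0.6, 0.0, 0.3]
opening: 0.003
70 [[253.0, 398.0], [323.0, 280.0]] [[528.0, 189.0], [523.0, 265.0], [639.0, 234.0], [623.0, 232.0]]
75 [[248.0, 407.0], [318.0, 288.0]] [[518.0, 189.0], [514.0, 265.0], [629.0, 233.0], [614.0, 232.0]]
80 [[243.0, 416.0], [314.0, 296.0]] [[509.0, 188.0], [504.0, 264.0], [620.0, 233.0], [604.0, 231.0]]
```

View pics/6.png

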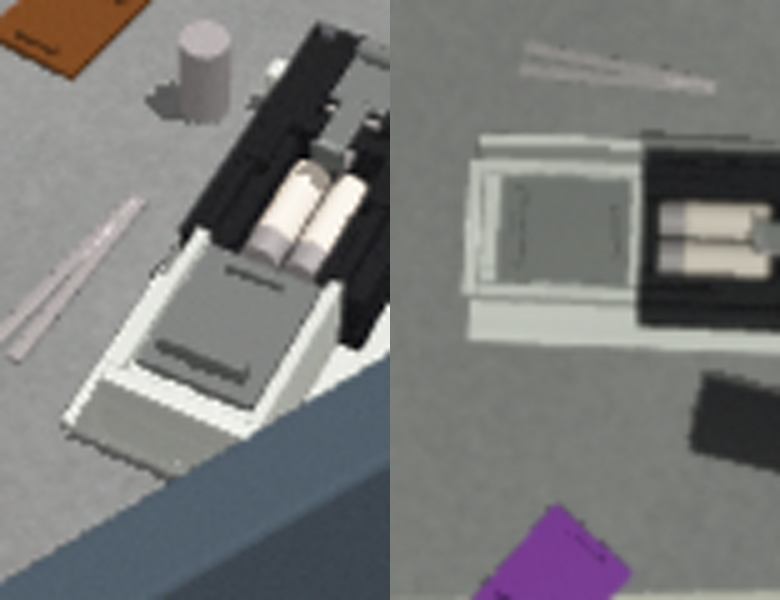

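The cover lies flat on the shelf, between the guides. In the top half its rib is at about (518,225) and its rear edge at about 631, so its origin is at x ≈ 74–75 mm. The bay is open with both cells showing, and the tab looks back at rest. Neighbours are in place.

```bash
python3 -c "
from rig import bot
print(bot.read_state()['force'],bot.read_state()['time_s']);print(bot.hand_in())"
```

```text
[ 0.75909755 -1.00126455 -0.25187115] 8.3833
the job is handed in; nothing more can be done
None
```

The job is done and handed in at 8.4 s of the 38 s allowed. I pressed the tab with the shut fingertips to about 10 mm down, and the cover sprang about 12 mm forward. I then let the tab go, pushed the cover by its rib onto the landing shelf, and moved the hand well clear.

- **Cover:** the last pictures put its origin about 74–75 mm ahead of the cradle's (the window is 66–86), flat and between the guides.
- **Bay and tab:** the bay is open and the tab looks back at rest. I judged the tab by eye, since its angle has no readout.
- **Bystanders:** the ones visible in the last crops look unmoved. The bottle, jar, tray and screwdriver were outside those crops, but the arm did not work near them.
- **Robot:** the force reading was about 1 N of noise, with nothing in contact.
- **Disagreements:** the side camera's fit of the end stop was off by up to 2.8 px from the combined fit. The shut fingers also turned out about 8 mm from centre line to back, not the 15 mm I assumed. I therefore set the final push from the pictures.

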